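Test a kitchen spring scale against its marker

ROBOT

A 6-joint arm with a two-finger parallel gripper is mounted at the origin on a cart in front of the work surface, level with it; the furniture and walls round the work are solid. World frame = base frame: x ahead of the robot, y to its left, z up, the work surface at z = 0. Lengths are in m, angles in rad, forces in N, time in s.
With the tool pointing down it reaches from about 0.3 to 0.825 m from the base axis. Payload 5.4 kg.
Tool frame: the origin (TCP) lies midway between the tips of the shut fingers; the grasp point (between the pads) lies 19 mm behind it (arm.tcp_to_grasp is the distance from the TCP to the grasp point, in m); z points along the fingers, y is the line along which they close (so a half turn about z gives the same grasp; the last joint's range is limited). The gripper opens to 92 mm and grips with 3 to 60 N. Pads are 20 mm wide; open, the fingers measure 128 mm over their backs; the gripper's body (75 mm by 189 mm) begins 69 mm behind the grasp point.
Start: joints at [-1.529, 0.158, 1.597, -0, 1.386, -0.21], TCP at [0.143, -0.557, 0.215] pointing down, gripper open.
Joint ranges: [-2.91, 2.91], [-0.94, 2.29], [0.18, 2.7], [-1.29, 4.43], [0.17, 2.64], [-3, 3]. Speed limits (rad/s): [2.57, 2.57, 3.14, 3.14, 3.14, 3.14].

INTERFACE

Orientations are given as a rotation vector (axis times angle).
In Python, from plant import status, cams, ticket, arm gives the robot as it stands.
- The arm moves only by the tool play_rows, never from a script. Its argument "steps" is a list of rows, each a list of 7 numbers: the shift along the world's x, y, z in mm, then the turn, a rotation vector about the world's x, y, z in degrees, then the finger opening in mm, from 0 to 91.9. In form: [[dx, dy, dz, wx, wy, wz, gripper], ...]. A call has 1 to 8 rows; each row is the pose to reach, as a shift and turn from the pose commanded when the call began; what a row does not reach only later rows make up. A row lasts 1/8 s, in which the tool goes at most 62.5 mm and 10.7 degrees, less where a joint would pass 70% of its speed; a pose out of reach is approached as far as the arm can. A call with a gripper value outside its range is refused whole. The fingers move at their own pace and stop on an object; the grip force is fixed at half the most. Time passes only in rows, so rows that repeat a pose let the fingers close. It gives the time, the measured TCP pose, the force, the opening and the grip force at its end, in the units of the state.
- status.get_obs(): the state, without advancing time (a new reading comes with each control period).
- cams.get_image(name): name is "scene" or "side" or "wrist"; returns a dict with "image" (384x512x3 uint8, red, green, blue), "depth" (384x512 float32, m along the optical axis (not along the pixel's ray), 0 where there is no reading), "fx", "fy", "cx", "cy" (pixels), "world_from_camera" (4x4, takes a point from camera to world coordinates). Camera axes: x right, y down, z forward; pixel columns grow to the right and rows downward; lengths in m; the calibration is good to about 2 mm. A picture is of the moment at which its call begins.
- ticket.job_done(): hands the job in; it is judged then, once.
The state is a dict: "time_s": time; "q": joint angles; "joint_vel": joint speeds; "joint_efforts": joint torques, N m; "tcp_pos": TCP position; "ee_rot": TCP orientation; "contact_force": force on the tool from outside, world axes, zero at the start; "torque": the same for the moment, N m; "grip_width": opening from 0.0 (shut) to 1.0 (fully open); "grasp_force": force on a finger pad.
Only numpy, scipy, OpenCV 4.12 (cv2) and the standard library are available. Lean on these libraries where they do the work, as an engineer would, in place of code of your own. Each camera call takes 0.05 s, during which the arm holds its last target. There are 200 camera calls.

TASK

Test the spring scale with the yellow handle before it is used for weighing: pull its handle straight out until the green pointer on the case stands at the red marker clip, without pulling well past it, and hold it there for two seconds. Then ease the handle back home by hand, without letting it snap, and let go. Leave the scale with the blue handle alone.

Things in the scene. Friction and masses are not known exactly. Their poses are not given: they have to be found in the camera images.
- yellow_puller: Yellow handle of a spring scale: upright plate 46 mm wide (x), 14 thick (y), 50 tall (z), top 85 mm above the worktop. Origin: its middle, 60 mm up; grip here from above, across the 14 mm. z up; +y straight out of the case, the pull direction. At rest 66 mm are free between case and plate, but for an 8 mm rod (top 24 mm up). Spring: 1 N at rest plus 0.8 N per 10 mm of pull; travel 95 mm.
- yellow_pointer (a point): Point on the slot's line at the green pointer, a 24 x 6 mm bar across the slot on top of the yellow scale's case, 36 mm above the worktop; it moves as one with the handle, 190 mm behind it (-y); same axes. At rest it is at the end away from the handle. The case (white, yellow end caps, 45 mm wide, 144 long, 33 high) is fixed to the worktop; handle, rod and pointer slide straight.
- yellow_marker (a point): Point on the slot's line level with the red marker clip (18 x 6 mm bar on top of the yellow scale's case, with a leg down its side), 36 mm above the worktop; same axes. The clip stays put, 30 to 65 mm from the resting pointer towards the handle, differently each time. Pulling the handle by their distance brings the pointer level with it.
- blue_puller: Handle of the other spring scale, alike but with a blue handle and blue end caps; origin in the middle of its plate, 60 mm above the worktop. Not to be moved.

How it is judged:
By the outcome, as a careful person would: the job done as asked, in the order asked, and still so for the second after the job is handed in, with the robot touching nothing.
It also fails if it takes over 35 s, if anything falls off the work surface, if the arm or the gripper's body presses on something with over 40 N, if the wrist force passes 120 N, or if a joint passes its speed limit or range.

## Working session

There is one attempt and no reset: what is moved stays moved. The work goes in short steps, Python scripts to look and compute and a tool call to move; the robot and the scene stay as the last step left them, time stands still between calls to the robot, and variables do not carry over. Pictures are saved under pics/ and viewed, at most 10 in all, crops included, and the job is handed in when it is done.

Besides the shell and the picture viewer there is one more tool, called as name(argument=value, ...), one argument or row to a line, values as JSON. play_rows: Moves the arm, as the interface text tells. Its arguments: {"type":"object","properties":{"steps":{"type":"array","items":{"type":"array","items":{"type":"number"}}}},"required":["steps"]}

```bash
mkdir -p pics; cat > h.py <<'E'
import numpy as np, cv2
from plant import status, cams, ticket, arm
def pts(im):
    d=im["depth"];v,u=np.mgrid[:d.shape[0],:d.shape[1]]
    c=np.stack([(u-im["cx"])/im["fx"]*d,(v-im["cy"])/im["fy"]*d,d,np.ones_like(d)],-1)
    return (c@np.array(im["world_from_camera"]).T)[...,:3]
def ray(im,u,v,z):
    T=np.array(im["world_from_camera"]);r=T[:3,:3]@np.array([(u-im["cx"])/im["fx"],(v-im["cy"])/im["fy"],1])
    return T[:3,3]+r*(z-T[2,3])/r[2]
def save(im,n): cv2.imwrite(f"pics/{n}.png",im["image"][...,::-1])
E
python3 - <<'E'
from h import *
a=[cams.get_image(n) for n in("scene","side")]
cv2.imwrite("pics/a.png",cv2.resize(np.vstack([i["image"] for i in a])[...,::-1],(400,600)))
save(a[0],"scene")
for i in a:
    P=pts(i);h=cv2.cvtColor(i["image"],cv2.COLOR_RGB2HSV)
    for n,lo,hi in(("yel",20,35),("green",45,80),("red",0,6),("blue",95,125)):
        m=cv2.inRange(h,(lo,120,70),(hi,255,255))
        k,l,s,c=cv2.connectedComponentsWithStats(m)
        for j in range(1,k):
            if s[j,4]>8:
                q=P[(l==j)&(i["depth"]>0)]
                if len(q): print(n,s[j],c[j].round(1),np.median(q,0).round(3),q.min(0).round(3),q.max(0).round(3))
print(status.get_obs())
E
```

```text
yel [169   0  30   9 140] [180.7   2.4] [ 0.749 -0.079  0.563] [ 0.714 -0.142  0.547] [ 0.765 -0.053  0.569]
yel [196 122   6   9  23] [199.5 127.1] [ 0.895 -0.365  0.072] [ 0.89  -0.374  0.063] [ 0.906 -0.351  0.094]
yel [209 193   9   8  40] [213.4 196.6] [0.581 0.036 0.038] [0.574 0.024 0.027] [0.591 0.046 0.05 ]
yel [244 214  12  14  37] [251.5 219.2] [0.422 0.079 0.031] [0.416 0.069 0.007] [0.457 0.086 0.036]
yel [185 228  15  30 318] [192.2 241.1] [0.483 0.286 0.061] [0.463 0.272 0.01 ] [0.51  0.293 0.087]
yel [209 232  14  16 119] [216.1 239.5] [0.462 0.208 0.025] [0.446 0.193 0.006] [0.489 0.215 0.035]
green [ 40 196  13   8  36] [ 46.9 199.7] [0.888 0.362 0.103] [0.879 0.345 0.1  ] [0.917 0.385 0.105]
green [  0 199  21  44 214] [  8.8 216.5] [0.841 0.504 0.143] [0.832 0.482 0.049] [0.861 0.519 0.192]
green [239 216   7   3   9] [242. 217.] [0.451 0.094 0.036] [0.439 0.09  0.035] [0.46  0.097 0.038]
red [202 116   3   5   9] [203.2 118.6] [ 0.901 -0.4    0.097] [ 0.897 -0.403  0.089] [ 0.909 -0.397  0.108]
red [235 149   9  10  53] [239.4 153.9] [ 0.597 -0.151  0.103] [ 0.58
[... 2535 characters left out ...]
.747 -0.577  0.442]
{'time_s': 0.1, 'q': array([-1.52911216e+00,  1.58969852e-01,  1.59808446e+00, -3.89694342e-05,
        1.38622523e+00, -2.10085055e-01]), 'joint_vel': array([-0.00144495, -0.00256661, -0.00186269, -0.00123291, -0.00020933,
        0.00161419]), 'joint_efforts': array([-7.48288512e-04, -3.86504674e+01, -3.22960460e+01,  7.02286069e-02,
        3.38854361e-02, -3.82282280e-05]), 'tcp_pos': array([ 0.14319421, -0.55629938,  0.21373742]), 'ee_rot': array([-3.11506098e+00, -3.94234218e-01, -1.62808962e-04]), 'contact_force': array([0.36921438, 0.75965681, 0.50128451]), 'torque': array([0.02101297, 0.03516881, 0.01987544]), 'grasp_force': 0.0, 'grip_width': 0.9987892069927662}
```

View pics/scene.png

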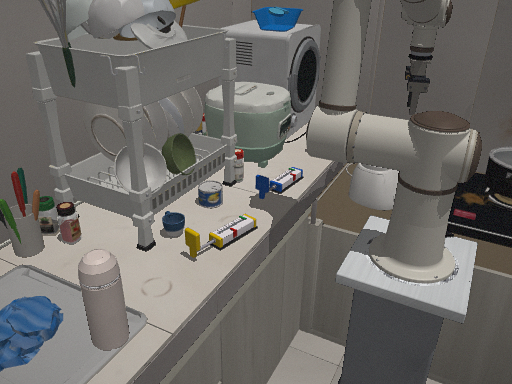

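The yellow scale's handle is at (192,241), its green pointer at (242,217) and its red clip at (234,232). The pull axis runs roughly 13° clockwise from +y. I'll move above it and look from close by.

play_rows(
  steps=[
    [60, 50, 40, 0, 0, 0, 60],
    [110, 100, 86, 0, 0, -5, 60],
    [160, 150, 86, 0, 0, -10, 60],
    [200, 200, 86, 0, 0, -15, 60],
    [240, 250, 86, 0, 0, -20, 60],
    [260, 310, 86, 0, 0, -27, 60],
    [260, 370, 86, 0, 0, -27, 60],
    [260, 430, 86, 0, 0, -27, 60],
  ],
)

```text
time_s: 1.1
tcp_pos: [0.3992, -0.167, 0.3]
ee_rot: [-3.122, 0.344, 0.001]
contact_force: [0.9, 0.1, 0.2]
grip_width: 0.653
grasp_force: 0.0
```

play_rows(
  steps=[
    [20, 60, 0, 0, 0, 0, 60],
    [30, 120, 0, 0, 0, 0, 60],
    [40, 180, 0, 0, 0, 0, 60],
    [40, 240, 0, 0, 0, 0, 60],
    [50, 290, 0, 0, 0, 0, 60],
    [50, 290, 0, 0, 0, 0, 60],
    [50, 290, 0, 0, 0, 0, 60],
  ],
)

```text
time_s: 1.98
tcp_pos: [0.4488, 0.1205, 0.3]
ee_rot: [3.122, -0.343, -0.001]
contact_force: [0.4, 0.2, -0.0]
grip_width: 0.652
grasp_force: 0.0
```

```bash
python3 - <<'E'
from h import *
i=cams.get_image("wrist");save(i,"w1")
P=pts(i);h=cv2.cvtColor(i["image"],cv2.COLOR_RGB2HSV)
for n,lo,hi in(("yel",20,35),("green",45,80),("red",0,6)):
        m=cv2.inRange(h,(lo,120,70),(hi,255,255))
        k,l,s,c=cv2.connectedComponentsWithStats(m)
        for j in range(1,k):
            if s[j,4]>40:
                q=P[(l==j)&(i["depth"]>0)]
                if len(q): print(n,s[j],c[j].round(1),np.median(q,0).round(3),q.min(0).round(3),q.max(0).round(3),ray(i,*c[j],.036).round(4))
o=status.get_obs();print(o["time_s"],o["tcp_pos"],o["ee_rot"],o["q"],arm.tcp_to_grasp)
E
```

```text
yel [196 152   7  28 139] [199.  165.3] [0.469 0.201 0.033] [ 0.447  0.191 -0.001] [0.488 0.211 0.035] [0.4691 0.1998 0.036 ]
yel [280 153   7  29 138] [282.9 166.6] [0.438 0.071 0.033] [0.415 0.062 0.009] [0.457 0.08  0.036] [0.4383 0.0712 0.036 ]
yel [133 154  23  32 542] [142.5 168.4] [0.487 0.271 0.081] [0.465 0.265 0.023] [0.507 0.285 0.087] [0.4837 0.2882 0.036 ]
yel [120 275  22  54 301] [126.5 299.3] [0.481 0.146 0.408] [0.473 0.144 0.398] [0.485 0.149 0.411] [0.263  0.3913 0.036 ]
yel [366 276  20  53 243] [379.3 302. ] [0.466 0.081 0.408] [0.459 0.08  0.398] [0.47  0.083 0.411] [ 0.1581 -0.0524  0.036 ]
yel [410 345  64   9 246] [441.5 349. ] [0.455 0.07  0.414] [0.451 0.061 0.412] [0.458 0.078 0.417] [ 0.0288 -0.1575  0.036 ]
yel [382 346  29   8 107] [396.5 349.3] [0.457 0.081 0.414] [0.455 0.077 0.413] [0.459 0.085 0.416] [ 0.047  -0.0738  0.036 ]
green [501 101   5  14  46] [503.3 108.2] [ 0.453 -0.267  0.038] [ 0.445 -0.269  0.033] [ 0.464 -0.264  0.04 ] [ 0.4534 -0.2682  0.036 ]
red [441   0  35  11 244] [456.2   4.2] [ 0.593 -0.154  0.105] [ 0.589 -0.173  0.089] [ 0.601 -0.146  0.111] [ 0.6074 -0.2034  0.036 ]
red [476 120   6  11  44] [479.4 125.6] [ 0.435 -0.231  0.037] [ 0.428 -0.235  0.034] [ 0.444 -0.229  0.039] [ 0.4352 -0.2328  0.036 ]
2.025 [0.44891489 0.12000859 0.30011357] [ 3.12202930e+00 -3.45332660e-01 -9.47317924e-04] [ 5.66527053e-04 -1.80275149e-01  1.76560305e+00 -4.52564514e-04
  1.55692197e+00  1.79169683e+00] 0.0187
```

View pics/w1.png

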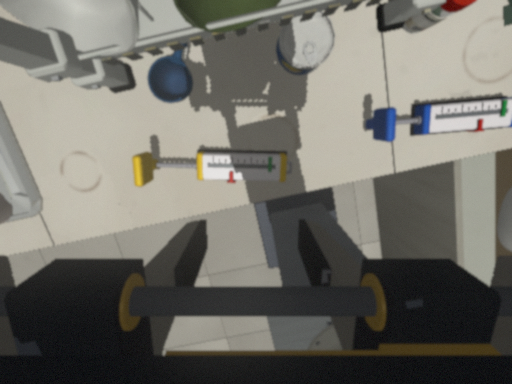

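The close view shows the yellow plate at (142,168), the caps at (199,165) and (283,167), the green pointer near (270,162) and the red clip near (232,176). I'll drop lower for a finer measurement.

play_rows(
  steps=[
    [0, 30, -55, 0, 0, 0, 60],
    [5, 60, -110, 0, 0, 0, 60],
    [5, 60, -120, 0, 0, 0, 60],
    [5, 60, -120, 0, 0, 0, 60],
    [5, 60, -120, 0, 0, 0, 60],
  ],
)

```text
time_s: 2.65
tcp_pos: [0.4558, 0.1799, 0.1828]
ee_rot: [-3.122, 0.347, -0.007]
contact_force: [-0.1, -0.1, 0.3]
grip_width: 0.653
grasp_force: 0.0
```

```bash
python3 - <<'E'
from h import *
i=cams.get_image("wrist");save(i,"w2")
P=pts(i);h=cv2.cvtColor(i["image"],cv2.COLOR_RGB2HSV)
for n,lo,hi in(("yel",20,35),("green",40,85),("red",0,8)):
        m=cv2.inRange(h,(lo,90,50),(hi,255,255))
        k,l,s,c=cv2.connectedComponentsWithStats(m)
        for j in range(1,k):
            if s[j,4]>25 and s[j,1]<270:
                q=P[(l==j)&(i["depth"]>0)]
                if len(q):
                    zt=np.percentile(q[:,2],90);t=q[q[:,2]>zt-.006]
                    r=cv2.minAreaRect((t[:,:2]*1000).astype(np.float32))
                    print(n,s[j],c[j].round(1),np.median(q,0).round(4),"ztop",zt.round(4),np.round(r[0],1),np.round(r[1],1),round(r[2],1),ray(i,*c[j],.036).round(4))
o=status.get_obs();print(o["time_s"],o["tcp_pos"],o["ee_rot"])
E
```

```text
yel [351  31  30  15 199] [363.2  39.3] [0.5783 0.0352 0.0389] ztop 0.0468 [577.9  33.1] [27.2  3. ] 50.5 [0.5794 0.0332 0.036 ]
yel [227 156  10  40 339] [231.3 175.7] [0.4698 0.2007 0.0329] ztop 0.0342 [467.3 200.8] [ 9.4 43.1] 75.1 [0.4701 0.2001 0.036 ]
yel [337 158  13  40 299] [343.8 178.1] [0.4383 0.0715 0.0332] ztop 0.0344 [435.6  71.9] [10.  42.2] 75.7 [0.4387 0.0728 0.036 ]
yel [ 143  160   32   48 1111] [156.3 181.9] [0.4873 0.2719 0.0811] ztop 0.0855 [485.9 276.9] [14.6 43.9] 76.2 [0.4822 0.2874 0.036 ]
green [325 166   5  18  48] [327.  174.8] [0.4467 0.0916 0.0376] ztop 0.0385 [447.5  91.7] [ 3.7 19.8] 72.4 [0.4468 0.0913 0.036 ]
red [268 185  11  15  73] [273.7 193.3] [0.4374 0.1556 0.0368] ztop 0.0378 [440.6 157.3] [10.8 16.8] 89.2 [0.4387 0.1562 0.036 ]
2.7 [0.45577996 0.18004758 0.18282428] [-3.12157739  0.34635423 -0.00669347]
```

View pics/w2.png

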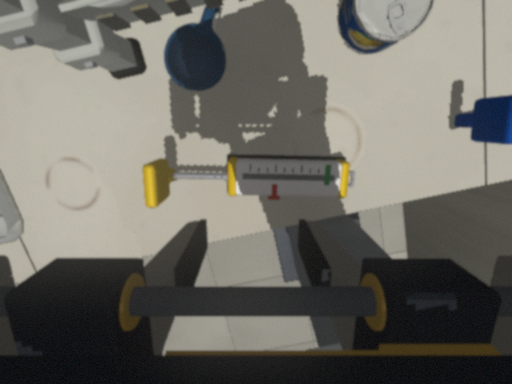

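```bash
python3 - <<'E'
from h import *
i=cams.get_image("wrist");d=np.array([.2385,.971])
h=cv2.cvtColor(i["image"],cv2.COLOR_RGB2HSV)
for n,lo,hi,r0,r1 in(("g",40,85,160,190),("rbar",0,8,184,193),("rleg",0,8,194,202)):
    m=cv2.inRange(h,(lo,90,50),(hi,255,255));m[:r0]=0;m[r1:]=0;m[:,:220]=0;m[:,350:]=0
    v,u=np.nonzero(m);p=np.array([ray(i,a,b,.036 if n!="rleg" else .03) for a,b in zip(u,v)])
    s=p[:,:2]@d; print(n,len(s),s.mean().round(4),s.min().round(4),s.max().round(4))
print("handle s",np.array([.4859,.2769])@d,"cam",np.array(i["world_from_camera"])[:3,3].round(3))
for n in("wrist","scene","side"):
    j=i if n=="wrist" else cams.get_image(n)
    P=pts(j).reshape(-1,3);P=P[(P[:,2]>.1)&(P[:,2]<.6)&(P[:,1]>.15)&(P[:,1]<.5)&(P[:,0]>.4)&(P[:,0]<.8)]
    # bins of height: min x
    for z in(.1,.2,.3,.4,.5):
        q=P[(P[:,2]>=z)&(P[:,2]<z+.1)]
        if len(q): print(n,z,len(q),q[np.argsort(q[:,0])[[0,len(q)//20]]].round(3).tolist())
E
```

```text
g 43 0.1951 0.1935 0.1967
rbar 31 0.2559 0.2538 0.2585
rleg 40 0.256 0.2505 0.2615
handle s 0.38475705 cam [0.524 0.163 0.354]
wrist 0.1 7392 [[0.438, 0.152, 0.19], [0.473, 0.217, 0.196]]
wrist 0.2 23824 [[0.437, 0.152, 0.216], [0.464, 0.211, 0.246]]
wrist 0.3 11184 [[0.468, 0.156, 0.3], [0.472, 0.154, 0.307]]
scene 0.1 2808 [[0.439, 0.155, 0.19], [0.608, 0.276, 0.159]]
scene 0.2 2910 [[0.416, 0.151, 0.29], [0.437, 0.244, 0.289]]
scene 0.3 3997 [[0.417, 0.182, 0.39], [0.429, 0.206, 0.395]]
scene 0.4 5694 [[0.405, 0.232, 0.498], [0.421, 0.18, 0.414]]
scene 0.5 4429 [[0.4, 0.234, 0.52], [0.421, 0.24, 0.501]]
side 0.1 2326 [[0.439, 0.153, 0.193], [0.609, 0.314, 0.16]]
side 0.2 1964 [[0.416, 0.151, 0.281], [0.435, 0.239, 0.297]]
side 0.3 3392 [[0.417, 0.181, 0.396], [0.433, 0.208, 0.359]]
side 0.4 4366 [[0.405, 0.232, 0.497], [0.428, 0.204, 0.409]]
side 0.5 3315 [[0.4, 0.232, 0.528], [0.417, 0.184, 0.521]]
```

Geometry checks out: the handle-to-pointer distance is 190 mm, and the pull needed is about 61 mm. The rack starts at x≈0.608, so it is clear. Next is the approach and grasp.

play_rows(
  steps=[
    [15, 50, 0, 0, 0, -1.1, 55],
    [30, 97, 0, 0, 0, -1.1, 55],
    [30, 97, -40, 0, 0, -1.1, 55],
    [30, 97, -80, 0, 0, -1.1, 55],
    [30, 97, -115, 0, 0, -1.1, 55],
    [30, 97, -135, 0, 0, -1.1, 55],
    [30, 97, -142, 0, 0, -1.1, 55],
    [30, 97, -142, 0, 0, -1.1, 55],
  ],
)

```text
time_s: 3.85
tcp_pos: [0.4845, 0.2779, 0.0389]
ee_rot: [-3.119, 0.374, -0.001]
contact_force: [0.0, -1.3, 0.6]
grip_width: 0.599
grasp_force: 0.0
```

play_rows(
  steps=[
    [0, 0, 0, 0, 0, 0, 40],
    [0, 0, 0, 0, 0, 0, 30],
    [0, 0, 0, 0, 0, 0, 20],
    [0, 0, 0, 0, 0, 0, 5],
    [0, 0, 0, 0, 0, 0, 5],
    [0, 0, 0, 0, 0, 0, 5],
  ],
)

```text
time_s: 4.6
tcp_pos: [0.4845, 0.2792, 0.0387]
ee_rot: [-3.116, 0.374, -0.002]
contact_force: [1.6, 5.6, -1.6]
grip_width: 0.15
grasp_force: 30.0
```

```bash
cat >> h.py <<'E'
def gauge(n):
    d=np.array([.2385,.971])
    for c in("wrist","scene","side"):
        i=cams.get_image(c)
        if c=="wrist": save(i,n)
        h=cv2.cvtColor(i["image"],cv2.COLOR_RGB2HSV);r={}
        v,u=np.mgrid[:384,:512];T=np.array(i["world_from_camera"])
        R=np.stack([(u-i["cx"])/i["fx"],(v-i["cy"])/i["fy"],np.ones(u.shape)],-1)@T[:3,:3].T
        with np.errstate(all="ignore"): p=T[:3,3]+R*((.036-T[2,3])/R[...,2])[...,None]
        s=p[...,:2]@d;t=p[...,0]*.971-p[...,1]*.2385
        ok=(s>.17)&(s<.32)&(abs(t-(.4859*.971-.2769*.2385))<.02)
        for k,lo,hi in(("g",40,85),("r",0,8)):
            m=(cv2.inRange(h,(lo,90,50),(hi,255,255))>0)&ok
            if m.any(): r[k]=(int(m.sum()),s[m].mean().round(4),u[m].mean().round(1),v[m].mean().round(1))
        print(c,r)
    o=status.get_obs();print(o["time_s"],o["tcp_pos"],o["tcp_pos"][:2]@d,o["ee_rot"],o["contact_force"],o["grip_width"]*92,o["grasp_force"])
E
python3 -c "
from h import *
gauge('g0')"
```

```text
wrist {'r': (214, np.float64(0.2578), np.float64(439.8), np.float64(247.0))}
scene {'g': (10, np.float64(0.1986), np.float64(242.0), np.float64(217.1)), 'r': (8, np.float64(0.261), np.float64(232.0), np.float64(228.9))}
side {'g': (1, np.float64(0.1975), np.float64(260.0), np.float64(232.0)), 'r': (1, np.float64(0.2582), np.float64(257.0), np.float64(249.0))}
4.75 [0.4844974  0.27918813 0.03864375] 0.38664430016536844 [-3.11636403e+00  3.74488635e-01 -1.71365673e-03] [ 1.55915332  5.7342157  -1.98505201] 13.97407189011925 29.999239146709442
```

View pics/g0.png

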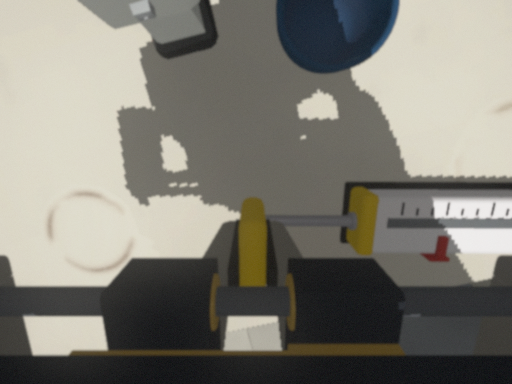

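The plate is gripped, with an opening of 14 mm, and the clip is visible at (437,248). Now I pull in small steps along the axis.

play_rows(
  steps=[
    [1.2, 4.9, 0, 0, 0, 0, 5],
    [2.9, 11.7, 0, 0, 0, 0, 5],
    [4.8, 19.4, 0, 0, 0, 0, 5],
    [6.7, 27.2, 0, 0, 0, 0, 5],
    [8.6, 35, 0, 0, 0, 0, 5],
    [10.5, 42.7, 0, 0, 0, 0, 5],
    [12.2, 49.5, 0, 0, 0, 0, 5],
    [13.4, 54.4, 0, 0, 0, 0, 5],
  ],
)

```text
time_s: 5.75
tcp_pos: [0.4976, 0.3323, 0.0386]
ee_rot: [3.118, -0.373, -0.0]
contact_force: [-2.0, -5.5, 6.2]
grip_width: 0.152
grasp_force: 30.0
```

play_rows(
  steps=[
    [0, 0, 0, 0, 0, 0, 5],
    [0, 0, 0, 0, 0, 0, 5],
  ],
)

```text
time_s: 6.0
tcp_pos: [0.4975, 0.3321, 0.0386]
ee_rot: [3.118, -0.373, -0.0]
contact_force: [-1.5, -4.7, 5.9]
grip_width: 0.152
grasp_force: 30.0
```

```bash
python3 -c "
from h import *
gauge('g1')
i=cams.get_image('scene');cv2.imwrite('pics/s1.png',cv2.resize(i['image'][195:265,170:270,::-1],(800,560),interpolation=cv2.INTER_CUBIC))"
```

```text
wrist {'r': (1, np.float64(0.2702), np.float64(499.0), np.float64(255.0))}
scene {'g': (14, np.float64(0.2525), np.float64(228.6), np.float64(224.8)), 'r': (7, np.float64(0.2594), np.float64(232.9), np.float64(228.9))}
side {'g': (1, np.float64(0.2528), np.float64(253.0), np.float64(246.0)), 'r': (5, np.float64(0.2582), np.float64(257.6), np.float64(249.2))}
6.15 [0.49755228 0.33205751 0.03861584] 0.44109406390331113 [ 3.11838350e+00 -3.73543313e-01 -1.04359683e-04] [-2.47015742 -4.563177    6.25394073] 13.742818297828903 30.001323223114014
```

View pics/s1.png

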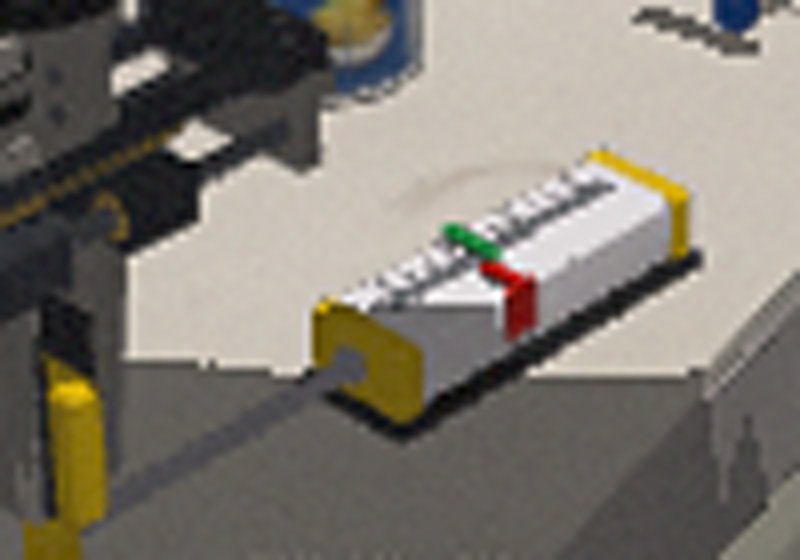

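Scene crop: the green bar at (472,242) is still short of the red bar at (505,273). That is about 6.5–7 mm by every estimate.

play_rows(
  steps=[
    [0.8, 3.3, 0, 0, 0, 0, 5],
    [1.4, 5.6, 0, 0, 0, 0, 5],
    [1.6, 6.6, 0, 0, 0, 0, 5],
    [1.6, 6.6, 0, 0, 0, 0, 5],
  ],
)

```text
time_s: 6.7
tcp_pos: [0.4992, 0.3386, 0.0386]
ee_rot: [3.118, -0.374, -0.0]
contact_force: [-2.1, -5.1, 5.4]
grip_width: 0.15
grasp_force: 30.0
```

```bash
python3 -c "
from h import *
gauge('g2')
i=cams.get_image('scene');j=cams.get_image('side')
f=lambda a:cv2.resize(np.ascontiguousarray(a[...,::-1]),(800,300),interpolation=cv2.INTER_CUBIC)
cv2.imwrite('pics/s2.png',np.vstack([f(i['image'][208:248,195:275]),f(j['image'][222:272,210:310])]))"
```

```text
wrist {}
scene {'g': (14, np.float64(0.2593), np.float64(226.8), np.float64(225.7)), 'r': (9, np.float64(0.26), np.float64(232.3), np.float64(228.8))}
side {'g': (2, np.float64(0.2577), np.float64(251.5), np.float64(247.0)), 'r': (5, np.float64(0.2582), np.float64(257.6), np.float64(249.2))}
6.85 [0.49912928 0.33854763 0.03860617] 0.44777207801768 [ 3.11816631e+00 -3.73561126e-01 -2.08685498e-04] [-2.63243411 -4.86696396  6.33739166] 14.005364374497642 30.00137507915497
```

View pics/s2.png

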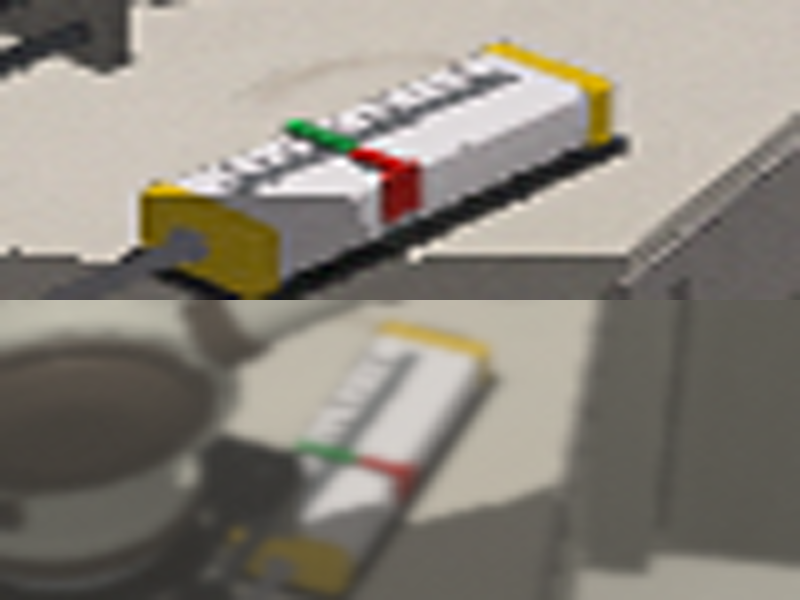

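In both views the green pointer (top 290–355,140) forms one straight bar with the red clip (355–420,160). I'll hold for more than two seconds.

play_rows(
  steps=[
    [0, 0, 0, 0, 0, 0, 5],
    [0, 0, 0, 0, 0, 0, 5],
    [0, 0, 0, 0, 0, 0, 5],
    [0, 0, 0, 0, 0, 0, 5],
    [0, 0, 0, 0, 0, 0, 5],
    [0, 0, 0, 0, 0, 0, 5],
    [0, 0, 0, 0, 0, 0, 5],
    [0, 0, 0, 0, 0, 0, 5],
  ],
)

```text
time_s: 7.95
tcp_pos: [0.4991, 0.3385, 0.0386]
ee_rot: [3.118, -0.374, -0.0]
contact_force: [-2.6, -4.8, 5.2]
grip_width: 0.153
grasp_force: 30.0
```

play_rows(
  steps=[
    [0, 0, 0, 0, 0, 0, 5],
    [0, 0, 0, 0, 0, 0, 5],
    [0, 0, 0, 0, 0, 0, 5],
    [0, 0, 0, 0, 0, 0, 5],
    [0, 0, 0, 0, 0, 0, 5],
    [0, 0, 0, 0, 0, 0, 5],
    [0, 0, 0, 0, 0, 0, 5],
    [0, 0, 0, 0, 0, 0, 5],
  ],
)

```text
time_s: 8.95
tcp_pos: [0.4991, 0.3385, 0.0386]
ee_rot: [3.118, -0.374, -0.0]
contact_force: [-2.7, -5.0, 6.4]
grip_width: 0.151
grasp_force: 30.0
```

play_rows(
  steps=[
    [0, 0, 0, 0, 0, 0, 5],
    [0, 0, 0, 0, 0, 0, 5],
    [0, 0, 0, 0, 0, 0, 5],
    [0, 0, 0, 0, 0, 0, 5],
    [-0.6, -2.4, 0, 0, 0, 0, 5],
    [-1.4, -5.8, 0, 0, 0, 0, 5],
    [-2.4, -9.7, 0, 0, 0, 0, 5],
    [-3.3, -13.6, 0, 0, 0, 0, 5],
  ],
)

```text
time_s: 9.95
tcp_pos: [0.4958, 0.3251, 0.0386]
ee_rot: [3.119, -0.374, -0.0]
contact_force: [-2.7, -3.5, 4.9]
grip_width: 0.149
grasp_force: 30.0
```

play_rows(
  steps=[
    [-1, -3.9, 0, 0, 0, 0, 5],
    [-1.9, -7.8, 0, 0, 0, 0, 5],
    [-2.9, -11.7, 0, 0, 0, 0, 5],
    [-3.8, -15.5, 0, 0, 0, 0, 5],
    [-4.8, -19.4, 0, 0, 0, 0, 5],
    [-5.7, -23.3, 0, 0, 0, 0, 5],
    [-6.7, -27.2, 0, 0, 0, 0, 5],
    [-7.6, -31.1, 0, 0, 0, 0, 5],
  ],
)

```text
time_s: 10.95
tcp_pos: [0.4882, 0.2943, 0.0386]
ee_rot: [-3.119, 0.374, -0.0]
contact_force: [-2.3, -1.4, 5.7]
grip_width: 0.15
grasp_force: 30.0
```

play_rows(
  steps=[
    [-0.9, -3.5, 0, 0, 0, 0, 5],
    [-1.7, -6.8, 0, 0, 0, 0, 5],
    [-2.4, -9.7, 0, 0, 0, 0, 5],
    [-3, -12.2, 0, 0, 0, 0, 5],
    [-3.5, -14.2, 0, 0, 0, 0, 5],
    [-3.9, -15.7, 0, 0, 0, 0, 5],
    [-4.0, -16.1, 0, 0, 0, 0, 5],
    [-4.0, -16.1, 0, 0, 0, 0, 5],
  ],
)

```text
time_s: 11.95
tcp_pos: [0.4845, 0.2791, 0.0386]
ee_rot: [-3.117, 0.374, -0.001]
contact_force: [0.1, 5.1, 2.9]
grip_width: 0.149
grasp_force: 30.0
```

```bash
python3 -c "
from h import *
gauge('g3')"
```

```text
wrist {'r': (207, np.float64(0.2577), np.float64(439.9), np.float64(247.0))}
scene {'g': (10, np.float64(0.1986), np.float64(242.0), np.float64(217.1)), 'r': (7, np.float64(0.2599), np.float64(231.7), np.float64(228.4))}
side {'g': (1, np.float64(0.1975), np.float64(260.0), np.float64(232.0)), 'r': (1, np.float64(0.2582), np.float64(257.0), np.float64(249.0))}
12.1 [0.48450626 0.27919657 0.03861284] 0.3866546125905363 [-3.11704298e+00  3.73743846e-01 -1.48633010e-03] [-0.70968953  4.75605584  2.54594928] 14.15066317023143 30.00059276819229
```

The handle is home against its stop, as before the pull. I'll open the fingers and lift clear.

play_rows(
  steps=[
    [0, 0, 0, 0, 0, 0, 25],
    [0, 0, 0, 0, 0, 0, 40],
    [0, 0, 0, 0, 0, 0, 50],
    [0, 0, 0, 0, 0, 0, 50],
    [0, 0, 0, 0, 0, 0, 50],
  ],
)

```text
time_s: 12.72
tcp_pos: [0.4842, 0.2779, 0.0384]
ee_rot: [3.119, -0.374, -0.0]
contact_force: [-0.3, 0.1, 0.1]
grip_width: 0.55
grasp_force: 0.0
```

play_rows(
  steps=[
    [0, 0, 15, 0, 0, 0, 50],
    [0, 0, 45, 0, 0, 0, 50],
    [0, 0, 90, 0, 0, 0, 50],
    [0, 0, 140, 0, 0, 0, 50],
    [0, 0, 160, 0, 0, 0, 50],
    [0, 0, 160, 0, 0, 0, 50],
    [0, 0, 160, 0, 0, 0, 50],
  ],
)

```text
time_s: 13.6
tcp_pos: [0.4835, 0.2778, 0.1975]
ee_rot: [3.119, -0.374, -0.002]
contact_force: [0.3, -0.4, -0.1]
grip_width: 0.545
grasp_force: 0.0
```

```bash
python3 -c "
from h import *
gauge('g4');print(ticket.job_done())"
```

```text
wrist {'g': (69, np.float64(0.195), np.float64(407.2), np.float64(173.4)), 'r': (46, np.float64(0.2564), np.float64(355.1), np.float64(189.5))}
scene {'g': (10, np.float64(0.1986), np.float64(242.0), np.float64(217.1)), 'r': (7, np.float64(0.2604), np.float64(232.3), np.float64(228.9))}
side {'g': (1, np.float64(0.1975), np.float64(260.0), np.float64(232.0)), 'r': (1, np.float64(0.2582), np.float64(257.0), np.float64(249.0))}
13.75 [0.48326891 0.27770513 0.19684586] 0.38491131589010824 [ 3.11807245 -0.37382633 -0.00415054] [ 0.56619802  0.10826254 -0.15770653] 49.976699117014284 0.0
the job is handed in; nothing more can be done
None
```

I pulled the yellow scale to its red marker clip (about 61 mm, aligned in both camera views), held it for over two seconds, eased it home and released it; I left the blue scale alone and handed the job in at 13.75 s.

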